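# Index a microscope's round stage plate and bolt it

## Robot

A 6-joint arm with a two-finger parallel gripper is mounted at the origin on the work surface. World frame = base frame: x ahead of the robot, y to its left, z up, the work surface at z = 0. Lengths are in m, angles in rad, forces in N, time in s.
With the tool pointing down it reaches from about 0.3 to 0.85 m from the base axis. Payload 4.2 kg.
Tool frame: the origin (TCP) lies at the centre of the arm's flange, where the gripper is bolted on; the fingertips stand 191 mm ahead of it and the grasp point (between the pads) lies 172 mm ahead of it; z points along the fingers, y is the direction in which the jaws open and shut (so a half turn about z gives the same grasp; the last joint's range is limited). The gripper opens to 91 mm and grips with 3 to 60 N. Pads are 32 mm wide; open, the fingers measure 118 mm over their backs; the gripper's body (76 mm by 178 mm) begins 60 mm behind the grasp point.
Start: joints at [-0.02, 0.32, 1.565, -0, 1.257, -0.02], TCP at [0.575, 0, 0.405] pointing down, gripper open.
Joint ranges: [-3.11, 3.11], [-0.84, 2.01], [0.21, 2.61], [-1.34, 4.49], [0.05, 2.63], [-2.56, 2.56]. Speed limits (rad/s): [2.57, 2.57, 3.14, 3.14, 3.14, 3.14].

## Interface

Orientations are given as a 3x3 rotation matrix whose columns are the frame's x, y, z axes.
In Python, from station import arm, get_image, camera_info gives the robot as it stands.
- The arm moves only by the shell command python3 -m creep 'ROWS' [FORCE]. ROWS is JSON, a list of rows, each an object with "slide": the shift along the world's x, y, z in m, a list of three; "twist": the turn about the world's z in degrees; "gripper": the opening in per cent of the stroke, from 0 (shut) to 100 (fully open). In form: [{"slide": [x, y, z], "twist": twist, "gripper": gripper}, ...]. A call has 1 to 8 rows; each row is the pose to reach, as a shift and turn from the pose measured when the call began; what a row does not reach only later rows make up. A row lasts 1/10 s, in which the tool goes at most 50 mm and 8.59 degrees, less where a joint would pass 70% of its speed; a pose out of reach is approached as far as the arm can. A call with a gripper value outside its range is refused whole. The fingers move at their own pace and stop on an object; FORCE is the grip in N (left out, the last holds). Time passes only in rows, so rows that repeat a pose let the fingers close. It gives the time, the measured TCP pose, the force and the opening at its end, in the units of the state.
- arm.sense(): the state, without advancing time (a new reading comes with each control period).
- get_image(name): name is "scene" or "side" or "wrist"; returns (picture, depth): 400x640x3 uint8, blue, green, red; 400x640 float32, m along the optical axis (not along the pixel's ray), 0 where there is no reading.
- camera_info(name): a dict with "K" (3x3 intrinsics, pixels), "k1" (the pictures are not rectified: a ray, as slopes to the right and down, at radius r is drawn at 1 + k1 r^2 times it, then the intrinsics apply), "rvec" (rotation vector, rad) and "tvec" (3), from world to camera coordinates, as OpenCV has them; the wrist camera has in their place "hand_eye" (4x4, takes a point from camera to tool coordinates, whose origin is the TCP and whose axes are the flange's). Camera axes: x right, y down, z forward; pixel columns grow to the right and rows downward; lengths in m; the calibration is good to about 2 mm. A picture is of the moment at which its call begins: read the wrist's pose just before it. camera_info takes no time and is no camera call.
- arm.sign_off(): hands the job in, once; it reports no verdict.
The state is a dict: "clock": time; "joint_positions": joint angles; "joint_velocities": joint speeds; "tau": joint torques, N m; "position": TCP position; "eef_rot": TCP orientation; "contact_force": force on the tool from outside, world axes, zero at the start; "wrist_torque": the same for the moment, N m; "finger_gap": opening from 0.0 (shut) to 1.0 (fully open).
Only numpy, scipy, OpenCV 4.12 (cv2) and the standard library are available. Lean on these libraries where they do the work, as an engineer would, in place of code of your own. Each camera call takes 0.05 s, during which the arm holds its last target. There are 200 camera calls.

## Task

Push the loose dark stage plate round on its hub (it has brass posts to push) until the notch in its rim faces the orange mark, without lifting or tipping it. Then slide the red-knobbed bolt into the notch until it bears on the notch floor, press it home with a steady push of about 12 N for half a second, and let go; never push the plate or the bolt harder than 20 N. Leave everything else where it is.

Things in the scene. Friction and masses are not known exactly. Their poses are not given: they have to be found in the camera images.
- base: Fixed aluminium plate 180 x 270 x 15 mm (x, y, z); its place varies, and its yaw by 26 degrees either way. Origin at bench level; the plate spans its own y -175 to +95 mm. Brass hub, 28 mm diameter, top at z 37 mm, clamped up to 2.5 mm from the origin either way along y. On the -y side a grey bolt guide with an orange line, 41 mm wide, spans y -106 to -86 mm, top at z 35 mm. Two loose bystanders stand on the +y corners.
- mark (a point): Middle of the orange line on the base's top face (z 15 mm), at y -70 mm of the base (towards the guide), where the notch has to face.
- stage: Loose dark anodised round plate, 140 mm diameter, about 0.4 kg, lying on the base, its 35 mm bore over the hub (3.5 mm radial play). Origin: centre of the underside, 15 mm above the bench; plate from z 2 to 14 mm on small feet. Only friction (2 to 8 N at a post) resists turning; it turns endlessly both ways and stays where left. It starts at any yaw, at least 0.6 rad off.
- notch (a point): Middle of the mouth of the notch in the stage plate's rim: along the plate's own -y, 70 mm from its axis, 8 mm above its underside. The notch is 18 mm wide and 14 mm deep (floor 56 mm from the plate's axis); a white line on the plate and white edges mark it.
- post (a point): Top of one of the plate's four brass posts, each 12 mm diameter and 24 mm tall, tops 53 mm above the bench. They stand on the plate at radius 58 mm, at 45, 135, 225 and 315 degrees from its x axis (this one at 45), so two of them flank the notch at 45 degrees either side.
- bolt: Steel bolt sliding along the base's +y at x 0, to the hub; about 1.5 N friction, 34 mm travel, stays where left. Origin: middle of the front of its nose, 23 mm above the bench; axes as the base's. It starts at y -82 to -77 mm of the base; in the notch it pushes the plate's play out, then stops hard at -55 to -50. Bar 14 x 8 mm; nose tapered to 8 mm over 6 mm, so it enters up to about 4 mm out of line and trues the plate.
- bolt_knob (a point): Middle of the top of the bolt's upright red knob: 18 mm (x) x 12 mm (y) x 36 mm tall, its top 59 mm above the bench, 67 mm behind the nose. It can be pushed from behind or pinched across x.
- objective: Bystander: steel microscope objective, 24 mm diameter, 42 mm tall, standing on the base; origin at its foot.
- thumbscrew: Bystander: brass thumbscrew, 18 mm diameter, 20 mm tall, standing on the base; origin at its foot.
- slidebox: Bystander: blue slide box 100 x 85 x 30 mm; origin under its centre.
- dish: Bystander: glass dish, 90 mm diameter, 16 mm high; origin under its centre.
- dropper: Bystander: amber dropper bottle, 34 mm diameter, 75 mm tall; origin under its centre.
- driver: Bystander: screwdriver, 170 mm long, orange handle; it lies along its own x.
- phone: Bystander: phone 150 x 72 x 8 mm lying flat; origin under its centre.
Not all that is in view belongs to the job. There is more than one size of the stage; the one meant has the size given above.

How it is judged:
By the outcome, as a careful person would: the job done as asked, in the order asked, and still so for the second after the job is handed in, with the robot touching nothing.
It also fails if it takes over 64 s, if anything falls off the work surface, if the arm or the gripper's body presses on something with over 40 N, if the wrist force passes 120 N, or if a joint passes its speed limit or range.

## Working session

There is one attempt and no reset: what is moved stays moved. The work goes in short steps, Python scripts to look and compute and a shell command to move; the robot and the scene stay as the last step left them, time stands still between calls to the robot, and variables do not carry over. Pictures are saved under pics/ and viewed, about 8 in all and at most 12, crops included, and the job is handed in when it is done.

```bash
mkdir -p pics; ls; python3 - <<'E'
from station import arm,get_image,camera_info
import cv2,numpy as np
for n in("scene","side"):
    p,d=get_image(n); cv2.imwrite(f"pics/{n}0.png",p); np.save(f"pics/{n}0.npy",d)
    c=camera_info(n); print(n,c)
print(camera_info("wrist")); s=arm.sense(); print(s)
p,d=get_image("wrist"); cv2.imwrite("pics/wrist0.png",p); np.save("pics/wrist0.npy",d)
E
```

```text
pics
scene {'K': array([[481.14001045,   0.        , 320.84338246],
       [  0.        , 481.14001045, 206.69327534],
       [  0.        ,   0.        ,   1.        ]]), 'k1': -0.0935671124954969, 'rvec': array([ 1.47693454,  2.3099104 , -0.72478934]), 'tvec': array([ 0.17710623, -0.36018822,  1.49496847])}
side {'K': array([[513.82298696,   0.        , 308.79156314],
       [  0.        , 513.82298696, 198.69977073],
       [  0.        ,   0.        ,   1.        ]]), 'k1': -0.0953917401864011, 'rvec': array([ 2.33114297, -0.55602349,  0.23277048]), 'tvec': array([-0.44660252,  0.23501646,  1.08286597])}
{'K': array([[278.01025883,   0.        , 322.01268726],
       [  0.        , 278.01025883, 198.5292776 ],
       [  0.        ,   0.        ,   1.        ]]), 'k1': -0.03330177374481432, 'hand_eye': array([[-2.28864153e-04, -9.68709052e-01, -2.48198952e-01,
         6.96452439e-02],
       [ 9.99999974e-01, -2.18787938e-04, -6.81803492e-05,
         9.21367983e-04],
       [ 1.17439846e-05, -2.48198961e-01,  9.68709077e-01,
         2.00034415e-02],
       [ 0.00000000e+00,  0.
[... 177 characters left out ...]
.25738800e+00, -2.00122489e-02]), 'joint_velocities': array([-0.00099568, -0.00134534, -0.00164935,  0.00087423,  0.00078571,
        0.00068105]), 'tau': array([ 5.01049108e-04, -4.13330913e+01, -2.32510239e+01,  7.29743019e-02,
        4.21804120e-02, -4.88014211e-05]), 'position': array([ 5.74851616e-01, -1.05588498e-06,  4.04016454e-01]), 'eef_rot': array([[-2.45797661e-05,  9.99998791e-01, -1.55500613e-03],
       [ 1.00000000e+00,  2.45724609e-05, -4.71696253e-06],
       [-4.67874650e-06, -1.55500624e-03, -9.99998791e-01]]), 'contact_force': array([-0.14166327, -0.07137405,  0.53348623]), 'wrist_torque': array([-0.06548797,  0.01760364,  0.02591044]), 'finger_gap': 0.9979315100482914}
```

View pics/scene0.png

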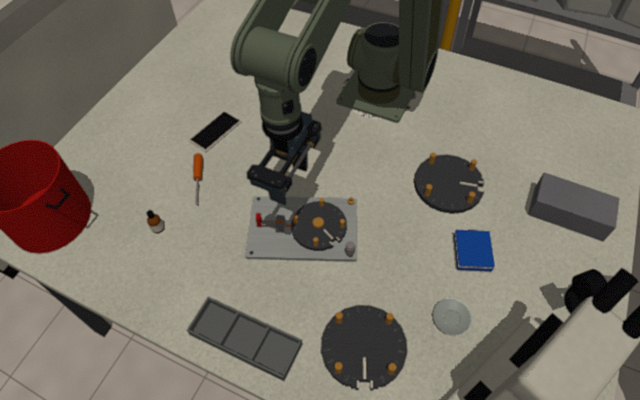

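View pics/side0.png

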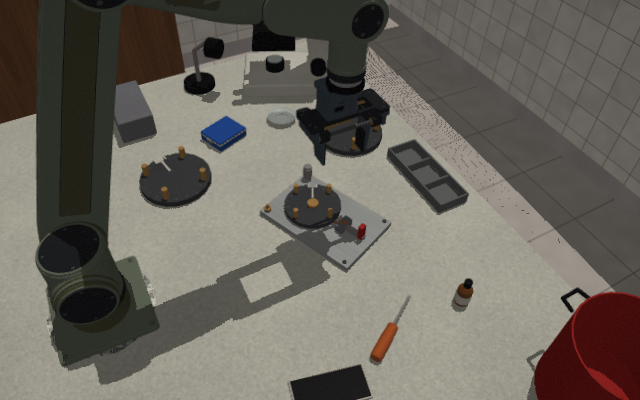

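Three dark discs: scene (319,226) on the aluminium base with the hub, and (448,183) and (364,347) lying on the bench, larger. The one on the base is meant. I'll measure its size and enlarge it.

```bash
cat > h.py <<'E'
import cv2,numpy as np
from station import arm,get_image,camera_info
def cam(n,s=None):
    c=camera_info(n)
    if n=="wrist":
        T=np.eye(4);T[:3,:3]=s["eef_rot"];T[:3,3]=s["position"];T=T@c["hand_eye"]
    else:
        T=np.eye(4);T[:3,:3]=cv2.Rodrigues(c["rvec"])[0];T[:3,3]=c["tvec"];T=np.linalg.inv(T)
    return c["K"],np.array([c["k1"],0,0,0,0.]),T
def rays(uv,K,D):
    return cv2.undistortPoints(np.asarray(uv,float).reshape(-1,1,2),K,D,None,None,None).reshape(-1,2) if 0 else cv2.undistortPoints(np.asarray(uv,float).reshape(-1,1,2),K,D).reshape(-1,2)
def at_z(uv,C,z):
    K,D,T=C; r=rays(uv,K,D); r=np.c_[r,np.ones(len(r))]@T[:3,:3].T
    return T[:3,3]+r*((z-T[2,3])/r[:,2])[:,None]
def cloud(d,C):
    K,D,T=C; h,w=d.shape; v,u=np.mgrid[:h,:w]
    r=rays(np.stack([u,v],-1).reshape(-1,2),K,D); P=np.c_[r,np.ones(len(r))]*d.reshape(-1,1)
    return (P@T[:3,:3].T+T[:3,3]).reshape(h,w,3)
def proj(P,C):
    K,D,T=C; W=np.linalg.inv(T); return cv2.projectPoints(np.asarray(P,float).reshape(-1,3),cv2.Rodrigues(W[:3,:3])[0],W[:3,3],K,D)[0].reshape(-1,2)
E
python3 - <<'E'
from h import *
s=arm.sense(); print(s["clock"])
C=cam("scene")
print(at_z([(258,215),(319,223),(351,201)],C,.05).round(3))
print("disc widths",[np.linalg.norm(np.diff(at_z(p,C,z),axis=0)).round(3) for p,z in (([(292,226),(347,226)],.029),([(414,183),(484,183)],.014),([(321,347),(407,347)],.014))])
P=cloud(np.load("pics/scene0.npy"),C); print(P[223,319],P[217,258],P[226,300], P[250,280])
W=cam("wrist",s); print(proj(at_z([(258,215),(319,223)],C,.04),W))
E
```

```text
0.15
[[ 0.585 -0.091  0.05 ]
 [ 0.544  0.055  0.05 ]
 [ 0.452  0.1    0.05 ]]
disc widths [np.float64(0.136), np.float64(0.188), np.float64(0.185)]
[0.53786645 0.05176682 0.03903118] [ 0.59454916 -0.08516669  0.05781287] [0.55893591 0.00961655 0.02781378] [ 0.6341318  -0.00778122  0.01605082]
[[325.58209903 254.01842697]
 [291.66739048 142.36117185]]
```

View pics/wrist0.png

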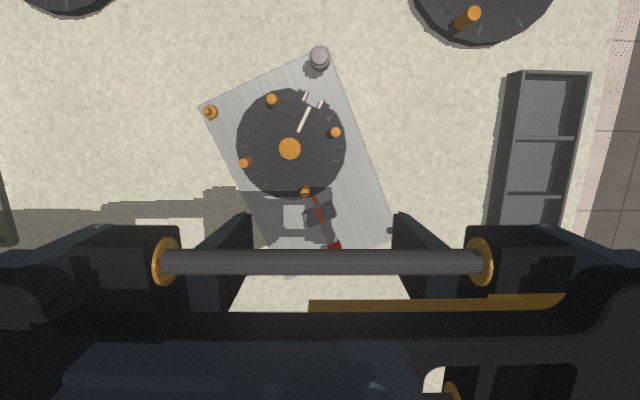

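The wrist view shows the 140 mm disc: hub (290,149), posts (272,99), (335,131), (243,163), (304,190), notch near (313,101) pointing almost opposite the guide (318,212). I'll fit these precisely in an enlarged crop.

```bash
python3 - <<'E'
from h import *
s=arm.sense(); W=cam("wrist",s)
im=cv2.imread("pics/wrist0.png"); hsv=cv2.cvtColor(im,cv2.COLOR_BGR2HSV)
m=cv2.inRange(hsv,(8,110,110),(25,255,255)); m[235:]=0
n,l,st,ce=cv2.connectedComponentsWithStats(m)
for i in range(1,n):
    if st[i,4]>15: print(st[i],ce[i].round(1),at_z([ce[i]],W,.053)[0].round(4),at_z([ce[i]],W,.037)[0].round(4))
print("corners",at_z([(199,105),(328,46),(392,235)],W,.015).round(4))
P=cloud(np.load("pics/wrist0.npy"),W); print(P[149,290],P[101,314],P[120,310],P[212,318],P[212,360])
c=cv2.resize(im[35:255,185:405],None,fx=2.7,fy=2.7,interpolation=cv2.INTER_CUBIC); cv2.imwrite("pics/crop1.png",c)
E
```

```text
[467   5  14  16 180] [473.7  12.7] [0.7382 0.1907 0.053 ] [0.746  0.1965 0.037 ]
[266  93  13  12 101] [271.7  98.5] [0.5184 0.1016 0.053 ] [0.5156 0.1032 0.037 ]
[203 105  14  14 151] [209.7 111.3] [0.4464 0.0882 0.053 ] [0.4402 0.0891 0.037 ]
[330 127  11  10  84] [335.1 131.5] [0.5906 0.0651 0.053 ] [0.5913 0.0649 0.037 ]
[278 137  23  23 404] [289.4 148.1] [0.537  0.0461 0.053 ] [0.5351 0.045  0.037 ]
[239 157  13  11 106] [244.5 161.8] [0.4829 0.03   0.053 ] [0.4784 0.0281 0.037 ]
[300 186   9   9  51] [304.7 190.4] [ 0.5542 -0.0049  0.053 ] [ 0.5532 -0.0085  0.037 ]
[312 196   5   6  21] [314.1 198.7] [ 0.5656 -0.0154  0.053 ] [ 0.5651 -0.0195  0.037 ]
[316 209   8  14  45] [319.5 215.5] [ 0.5722 -0.0371  0.053 ] [ 0.5721 -0.0422  0.037 ]
corners [[ 0.4185  0.0981  0.015 ]
 [ 0.5826  0.166   0.015 ]
 [ 0.6748 -0.0784  0.015 ]]
[0.53595814 0.04391938 0.03820994] [0.56522583 0.10212751 0.01550439] [0.56052385 0.07860203 0.02886184] [ 0.57006291 -0.03785404  0.03566425] [ 0.62796303 -0.04406414  0.01554313]
```

View pics/crop1.png

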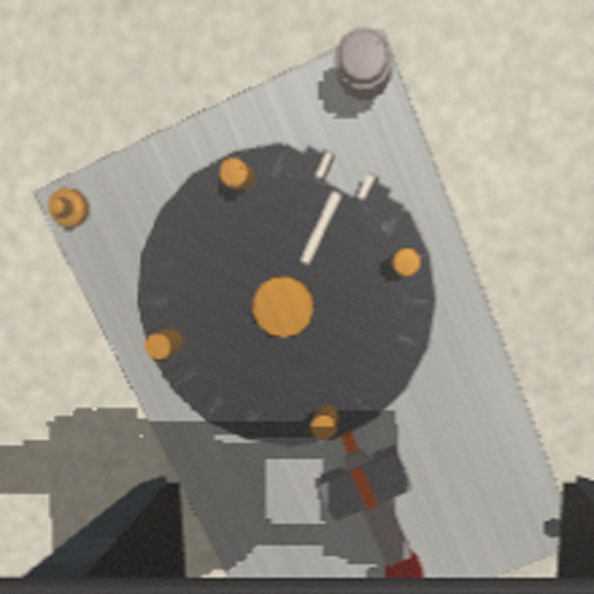

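The crop confirms it: the 140 mm plate (136 measured; the others ≈187) on the hub, with the notch between the posts at crop (235,173) and (406,262). The notch points at world 63°, the mark is at ≈ -68° and the base yaw is ≈22°. I'll loosely cage the post at (.518,.102) and swing it clockwise about 131°.

```bash
python3 -m creep '[{"slide":[-0.02,0.04,-0.04],"twist":8,"gripper":45},{"slide":[-0.04,0.075,-0.08],"twist":14,"gripper":45},{"slide":[-0.057,0.102,-0.11],"twist":18.5,"gripper":45},{"slide":[-0.057,0.102,-0.125],"twist":18.5,"gripper":45},{"slide":[-0.057,0.102,-0.125],"twist":18.5,"gripper":45},{"slide":[-0.057,0.102,-0.125],"twist":18.5,"gripper":45}]' 5
python3 - <<'E'
from h import *
s=arm.sense();p,d=get_image("wrist");cv2.imwrite("pics/wrist1.png",p);W=cam("wrist",s)
hsv=cv2.cvtColor(p,cv2.COLOR_BGR2HSV)
m=cv2.inRange(hsv,(8,110,110),(25,255,255))
n,l,st,ce=cv2.connectedComponentsWithStats(m)
for i in range(1,n):
    if st[i,4]>25: print(st[i],ce[i].round(1),at_z([ce[i]],W,.053)[0].round(4),at_z([ce[i]],W,.037)[0].round(4))
E
```

```text
clock: 0.75
position: [0.5184, 0.102, 0.2795]
eef_rot: [[-0.318, 0.948, -0.001], [0.948, 0.318, -0.001], [-0.0, -0.001, -1.0]]
contact_force: [0.2, 0.2, 1.0]
finger_gap: 0.503
[629  42  11  23 201] [634.8  53.5] [0.6912 0.2895 0.053 ] [0.7062 0.2989 0.037 ]
[222 183  11   7  38] [227.8 185.6] [0.4427 0.1046 0.053 ] [0.4384 0.0997 0.037 ]
[607 191  19  19 277] [616.1 199.9] [0.7371 0.1913 0.053 ] [0.7557 0.1931 0.037 ]
[304 275  31  16 392] [318.6 281.3] [0.5337 0.0494 0.053 ] [0.5366 0.0402 0.037 ]
```

```bash
python3 -m creep '[{"slide":[0,0.0005,-0.02],"twist":0,"gripper":45},{"slide":[0,0.0005,-0.04],"twist":0,"gripper":45},{"slide":[0,0.0005,-0.0525],"twist":0,"gripper":45},{"slide":[0,0.0005,-0.0525],"twist":0,"gripper":20},{"slide":[0,0.0005,-0.0525],"twist":0,"gripper":20},{"slide":[0,0.0005,-0.0525],"twist":0,"gripper":20},{"slide":[0,0.0005,-0.0525],"twist":0,"gripper":20}]' 5
python3 - <<'E'
from h import *
p,d=get_image("side");cv2.imwrite("pics/side1.png",p[150:280,220:420].repeat(4,0).repeat(4,1))
# arc waypoints about hub/plate centre: shifts from the current pose
s=arm.sense();c=np.array([.5365,.0475]);a0=108.5
q=lambda a:c+.058*np.array([np.cos(np.radians(a)),np.sin(np.radians(a))])
for a in np.arange(a0,-25,-5): print(round(a-a0,1),(q(a)-s["position"][:2]).round(4))
E
```

```text
clock: 1.5
position: [0.5192, 0.1022, 0.2287]
eef_rot: [[-0.317, 0.948, 0.003], [0.948, 0.317, -0.0], [-0.001, 0.003, -1.0]]
contact_force: [-0.3, -0.5, -0.3]
finger_gap: 0.201
0.0 [-0.001   0.0003]
-5.0 [0.0038 0.0017]
-10.0 [0.0088 0.0026]
-15.0 [0.0138 0.0032]
-20.0 [0.0189 0.0033]
-25.0 [0.0239 0.0029]
-30.0 [0.0289 0.0021]
-35.0 [0.0339 0.0009]
-40.0 [ 0.0386 -0.0008]
-45.0 [ 0.0433 -0.0028]
-50.0 [ 0.0477 -0.0053]
-55.0 [ 0.0519 -0.0081]
-60.0 [ 0.0558 -0.0113]
-65.0 [ 0.0595 -0.0148]
-70.0 [ 0.0628 -0.0186]
-75.0 [ 0.0657 -0.0227]
-80.0 [ 0.0684 -0.027 ]
-85.0 [ 0.0706 -0.0316]
-90.0 [ 0.0724 -0.0363]
-95.0 [ 0.0738 -0.0412]
-100.0 [ 0.0747 -0.0461]
-105.0 [ 0.0753 -0.0512]
-110.0 [ 0.0754 -0.0562]
-115.0 [ 0.075  -0.0613]
-120.0 [ 0.0742 -0.0663]
-125.0 [ 0.073  -0.0712]
-130.0 [ 0.0713 -0.076 ]
```

View pics/side1.png

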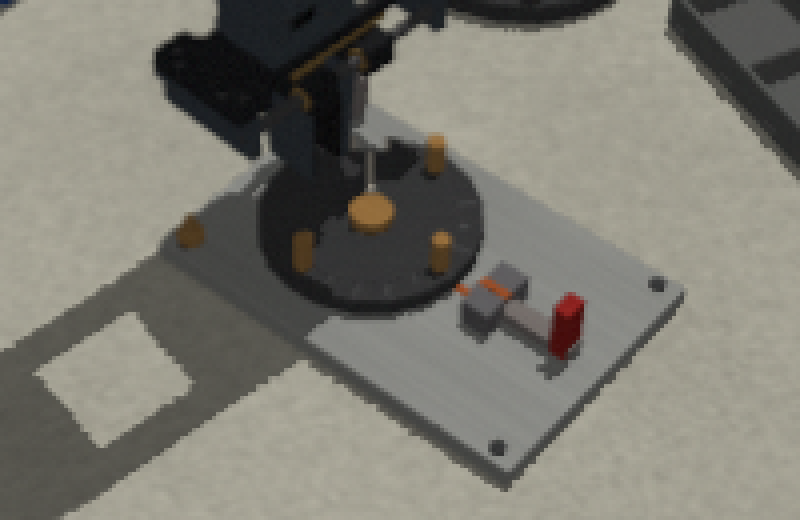

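The post is between the fingers (crop ~ (320,130)) and the others stand free. Swinging.

```bash
python3 -m creep '[{"slide":[0.0038,0.0017,0],"twist":-5,"gripper":20},{"slide":[0.0088,0.0026,0],"twist":-10,"gripper":20},{"slide":[0.0138,0.0032,0],"twist":-15,"gripper":20},{"slide":[0.0189,0.0033,0],"twist":-20,"gripper":20},{"slide":[0.0239,0.0029,0],"twist":-25,"gripper":20},{"slide":[0.0289,0.0021,0],"twist":-30,"gripper":20}]'
python3 - <<'E'
from h import *
s=arm.sense();c=np.array([.5365,.0475]);a0=108.5
print(s["contact_force"],s["wrist_torque"],s["joint_positions"])
q=lambda a:c+.058*np.array([np.cos(np.radians(a)),np.sin(np.radians(a))])
for a in np.arange(a0-35,a0-72,-5): print(round(a-a0+30,1),(q(a)-s["position"][:2]).round(4))
E
```

```text
clock: 2.15
position: [0.5471, 0.104, 0.2285]
eef_rot: [[0.203, 0.979, -0.001], [0.979, -0.203, -0.002], [-0.003, -0.001, -1.0]]
contact_force: [-3.5, -1.5, 0.7]
finger_gap: 0.199
[-3.51055908 -1.5247112   0.73872489] [-0.24580592  0.54940104  0.00722274] [ 0.16780761  0.46099802  1.84020424 -0.00289704  0.84221488  0.37403876]
-5.0 [ 0.0059 -0.0009]
-10.0 [ 0.0106 -0.0026]
-15.0 [ 0.0153 -0.0046]
-20.0 [ 0.0197 -0.0071]
-25.0 [ 0.0239 -0.0099]
-30.0 [ 0.0278 -0.0131]
-35.0 [ 0.0315 -0.0166]
-40.0 [ 0.0348 -0.0204]
```

```bash
python3 -m creep '[{"slide":[0.0055,-0.0009,0],"twist":-5,"gripper":20},{"slide":[0.0106,-0.0026,0],"twist":-10,"gripper":20},{"slide":[0.0153,-0.0046,0],"twist":-15,"gripper":20},{"slide":[0.0197,-0.0071,0],"twist":-20,"gripper":20},{"slide":[0.0239,-0.0099,0],"twist":-25,"gripper":20},{"slide":[0.0278,-0.0131,0],"twist":-30,"gripper":20},{"slide":[0.0315,-0.0166,0],"twist":-35,"gripper":20},{"slide":[0.0348,-0.0204,0],"twist":-40,"gripper":20}]'
python3 - <<'E'
from h import *
s=arm.sense();c=np.array([.5365,.0475]);a0=108.5
print(s["joint_positions"])
q=lambda a:c+.058*np.array([np.cos(np.radians(a)),np.sin(np.radians(a))])
for a in np.arange(a0-75,a0-112,-5): print(round(a-a0+70,1),(q(a)-s["position"][:2]).round(4))
E
```

```text
clock: 2.95
position: [0.5811, 0.0837, 0.2284]
eef_rot: [[0.787, 0.617, -0.006], [0.617, -0.787, -0.001], [-0.005, -0.003, -1.0]]
contact_force: [-3.1, -0.3, 0.4]
finger_gap: 0.201
[1.23481848e-01 5.00014436e-01 1.76592443e+00 3.44956064e-05
 8.81774099e-01 1.02949366e+00]
-5.0 [ 0.0038 -0.0042]
-10.0 [ 0.0064 -0.0085]
-15.0 [ 0.0086 -0.0131]
-20.0 [ 0.0104 -0.0178]
-25.0 [ 0.0118 -0.0227]
-30.0 [ 0.0128 -0.0276]
-35.0 [ 0.0133 -0.0327]
-40.0 [ 0.0134 -0.0377]
```

```bash
python3 -m creep '[{"slide":[0.0038,-0.0042,0],"twist":-5,"gripper":20},{"slide":[0.0064,-0.0085,0],"twist":-10,"gripper":20},{"slide":[0.0086,-0.0131,0],"twist":-15,"gripper":20},{"slide":[0.0104,-0.0178,0],"twist":-20,"gripper":20},{"slide":[0.0118,-0.0227,0],"twist":-25,"gripper":20},{"slide":[0.0128,-0.0276,0],"twist":-30,"gripper":20},{"slide":[0.0133,-0.0327,0],"twist":-35,"gripper":20},{"slide":[0.0134,-0.0377,0],"twist":-40,"gripper":20}]'
python3 - <<'E'
from h import *
s=arm.sense();c=np.array([.5365,.0475])
print(s["joint_positions"])
q=lambda a:c+.058*np.array([np.cos(np.radians(a)),np.sin(np.radians(a))])
for a in np.arange(-6.5,-32,-5): print(a,(q(a)-s["position"][:2]).round(4))
for n in("scene","side"):
    p,d=get_image(n);cv2.imwrite(f"pics/{n}2f.png",p)
a=cv2.imread("pics/scene2f.png")[180:280,230:370];b=cv2.imread("pics/side2f.png")[160:280,240:410]
f=lambda x:cv2.resize(x,(560,int(560*x.shape[0]/x.shape[1])),interpolation=cv2.INTER_CUBIC)
v=np.vstack([f(a),f(b)]);cv2.imwrite("pics/both2.png",cv2.resize(v,None,fx=.74,fy=.74))
E
```

```text
clock: 3.75
position: [0.594, 0.0464, 0.2284]
eef_rot: [[0.999, -0.037, -0.007], [-0.037, -0.999, 0.004], [-0.007, -0.004, -1.0]]
contact_force: [-1.7, 2.7, -0.3]
finger_gap: 0.199
[0.05739873 0.51113418 1.74415025 0.00620955 0.89255148 1.66153483]
-6.5 [ 0.0001 -0.0054]
-11.5 [-0.0007 -0.0104]
-16.5 [-0.0019 -0.0153]
-21.5 [-0.0036 -0.0201]
-26.5 [-0.0056 -0.0247]
-31.5 [-0.0081 -0.0292]
```

View pics/both2.png

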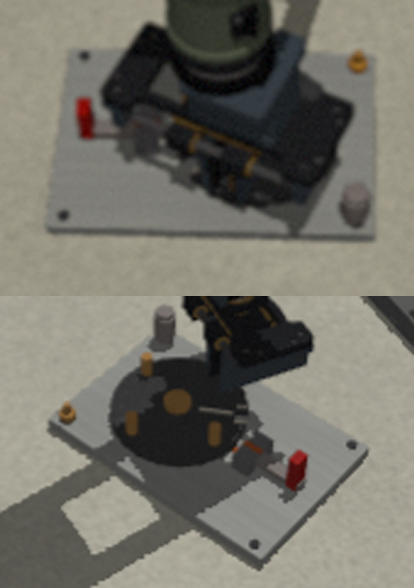

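The plate has followed; the notch (lower crop ~ (240,410)) is ~25° short of the guide, no bystander disturbed. Go most of the rest, then measure.

```bash
python3 -m creep '[{"slide":[0.0001,-0.0054,0],"twist":-5,"gripper":20},{"slide":[-0.0007,-0.0104,0],"twist":-10,"gripper":20},{"slide":[-0.0019,-0.0153,0],"twist":-15,"gripper":20},{"slide":[-0.0032,-0.0185,0],"twist":-18.5,"gripper":20},{"slide":[-0.0032,-0.0185,0],"twist":-18.5,"gripper":20}]'
cat > m.py <<'E'
from h import *
s=arm.sense();print(s["joint_positions"][5],s["contact_force"])
p,d=get_image("side");C=cam("side");cv2.imwrite("pics/side_m.png",p)
hsv=cv2.cvtColor(p,cv2.COLOR_BGR2HSV);m=cv2.inRange(hsv,(8,90,60),(25,255,255));m[:150]=0;m[280:]=0;m[:,:240]=0;m[:,400:]=0
n,l,st,ce=cv2.connectedComponentsWithStats(m)
for i in range(1,n):
    if st[i,4]>12: print(st[i],ce[i].round(1),at_z([ce[i]],C,.041)[0].round(4),at_z([ce[i]],C,.037)[0].round(4))
b=p[165:275,245:405];cv2.imwrite("pics/side_mc.png",cv2.resize(b,None,fx=5,fy=5,interpolation=cv2.INTER_CUBIC))
E
python3 m.py
```

```text
clock: 4.35
position: [0.5913, 0.0273, 0.2288]
eef_rot: [[0.938, -0.347, -0.003], [-0.347, -0.938, 0.005], [-0.004, -0.003, -1.0]]
contact_force: [-0.1, 0.5, -0.5]
finger_gap: 0.197
1.9471801534066042 [-0.08271055  0.50241515 -0.47390812]
[303 181   5  10  39] [305.4 185.2] [0.5422 0.0993 0.041 ] [0.544  0.1029 0.037 ]
[307 198  11  10  91] [312.  202.7] [0.5295 0.0386 0.041 ] [0.5312 0.0419 0.037 ]
[287 202   6  10  48] [289.7 206.4] [0.476 0.052 0.041] [0.4775 0.0554 0.037 ]
[264 204   7   8  41] [267.2 207.8] [0.4256 0.0719 0.041 ] [0.4269 0.0754 0.037 ]
[318 214   5  10  44] [320.1 218.7] [ 0.5229 -0.0155  0.041 ] [ 0.5246 -0.0125  0.037 ]
[340 219   8   6  20] [343.5 221.5] [ 0.5679 -0.0479  0.041 ] [ 0.5698 -0.045   0.037 ]
```

View pics/side_mc.png

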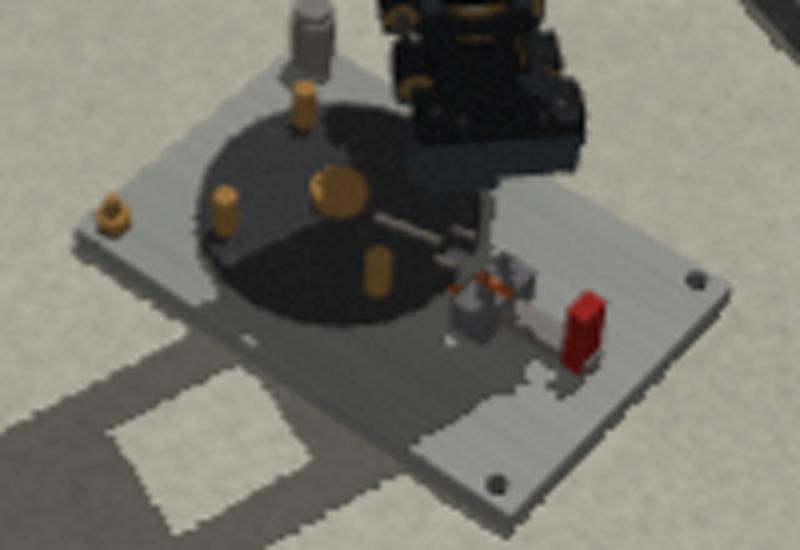

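Shown: the notch (crop ~ (456,248)) still short of the orange line (crop (480,285)), the post in the cage hidden. I'll compare the side-camera angle against the initial side picture for calibration.

```bash
python3 - <<'E'
from h import *
C=cam("side")
for f in("side0","side_m"):
    p=cv2.imread(f"pics/{f}.png")
    hsv=cv2.cvtColor(p,cv2.COLOR_BGR2HSV);m=cv2.inRange(hsv,(8,90,60),(25,255,255));m[:150]=0;m[280:]=0;m[:,:240]=0;m[:,400:]=0
    n,l,st,ce=cv2.connectedComponentsWithStats(m)
    print(f)
    for i in range(1,n):
        if st[i,4]>12: print(st[i],at_z([ce[i]],C,.041)[0].round(4))
a=at_z([(320,208),(333,213),(336.2,214.6)],C,.029);print(a.round(4)); 
for k in(1,2):
    v=a[k]-a[0];print(np.degrees(np.arctan2(v[1],v[0])))
# base corners in side crop
b=at_z([(73/5+245,233/5+165),(510/5+245,515/5+165),(731/5+245,290/5+165)],C,.015);print(b.round(4))
for i in(0,1):
    v=b[i+1]-b[i];print(np.linalg.norm(v),np.degrees(np.arctan2(v[1],v[0])))
E
```

```text
side0
[294 184   5   9  37] [0.5161 0.1016 0.041 ]
[326 184   5   9  37] [0.5889 0.0648 0.041 ]
[307 198  12  10 100] [0.5306 0.0388 0.041 ]
[264 204   7   8  41] [0.4256 0.0719 0.041 ]
[293 208   6  10  49] [0.4791 0.0291 0.041 ]
[328 208   5  10  44] [ 0.5532 -0.0079  0.041 ]
[340 219   8   6  19] [ 0.5677 -0.0479  0.041 ]
side_m
[303 181   5  10  39] [0.5422 0.0993 0.041 ]
[307 198  11  10  91] [0.5295 0.0386 0.041 ]
[287 202   6  10  48] [0.476 0.052 0.041]
[264 204   7   8  41] [0.4256 0.0719 0.041 ]
[318 214   5  10  44] [ 0.5229 -0.0155  0.041 ]
[340 219   8   6  20] [ 0.5679 -0.0479  0.041 ]
[[ 0.544   0.0242  0.029 ]
 [ 0.5644 -0.0043  0.029 ]
 [ 0.5688 -0.0122  0.029 ]]
-54.3589358434823
-55.758081254549495
[[ 0.4123  0.091   0.015 ]
 [ 0.5194 -0.152   0.015 ]
 [ 0.6811 -0.085   0.015 ]]
0.26560083112962757 -66.20108842616143
0.1750098807242216 22.51224059478522
```

```bash
python3 -m creep '[{"slide":[-0.0008,-0.003,0],"twist":-3,"gripper":20},{"slide":[-0.0018,-0.006,0],"twist":-6,"gripper":20},{"slide":[-0.003,-0.0085,0],"twist":-9,"gripper":20},{"slide":[-0.0042,-0.0108,0],"twist":-11,"gripper":20},{"slide":[-0.0042,-0.0108,0],"twist":-11,"gripper":20}]'
python3 m.py
```

```text
clock: 4.9
position: [0.5873, 0.0167, 0.229]
eef_rot: [[0.856, -0.517, -0.001], [-0.517, -0.856, 0.005], [-0.004, -0.004, -1.0]]
contact_force: [0.1, 1.3, -0.4]
finger_gap: 0.197
2.1180096561164574 [ 0.14952247  1.32079554 -0.39995928]
[307 180   5  10  39] [309.4 184.8] [0.5518 0.0961 0.041 ] [0.5536 0.0996 0.037 ]
[286 199   6  10  45] [288.6 203.1] [0.4782 0.0627 0.041 ] [0.4798 0.0661 0.037 ]
[307 198  11  10  96] [312.2 202.6] [0.53   0.0388 0.041 ] [0.5317 0.0421 0.037 ]
[264 204   7   8  41] [267.2 207.8] [0.4256 0.0719 0.041 ] [0.4269 0.0754 0.037 ]
[314 215   4  10  39] [315.5 219.6] [ 0.5118 -0.0132  0.041 ] [ 0.5135 -0.0102  0.037 ]
[331 219   6   5  14] [333.8 221.1] [ 0.5482 -0.0365  0.041 ] [ 0.55   -0.0336  0.037 ]
[340 219   8   6  21] [343.7 221.8] [ 0.5679 -0.0488  0.041 ] [ 0.5698 -0.0459  0.037 ]
```

```bash
python3 -m creep '[{"slide":[-0.0004,-0.0008,0],"twist":-1,"gripper":20},{"slide":[-0.0008,-0.0017,0],"twist":-2,"gripper":20},{"slide":[-0.0008,-0.0017,0],"twist":-2,"gripper":20}]'
python3 m.py
```

```text
clock: 5.25
position: [0.5865, 0.0151, 0.229]
eef_rot: [[0.837, -0.547, -0.001], [-0.547, -0.837, 0.005], [-0.004, -0.004, -1.0]]
contact_force: [0.7, 2.3, -0.5]
finger_gap: 0.205
2.1497458734235684 [ 0.68134719  2.31203232 -0.47741543]
[308 180   5  10  42] [310.2 184.8] [0.5534 0.0951 0.041 ] [0.5552 0.0987 0.037 ]
[286 199   6  10  41] [288.5 202.9] [0.4783 0.0636 0.041 ] [0.4798 0.067  0.037 ]
[307 198  11  10  95] [312.2 202.6] [0.53   0.0387 0.041 ] [0.5317 0.042  0.037 ]
[264 204   7   8  41] [267.2 207.8] [0.4256 0.0719 0.041 ] [0.4269 0.0754 0.037 ]
[313 215   5  10  45] [315.  219.4] [ 0.511  -0.0122  0.041 ] [ 0.5127 -0.0091  0.037 ]
[331 219   7   5  16] [333.9 221.1] [ 0.5483 -0.0368  0.041 ] [ 0.5501 -0.0338  0.037 ]
[340 219   8   6  21] [343.7 221.6] [ 0.5681 -0.0484  0.041 ] [ 0.57   -0.0455  0.037 ]
```

Angle now ≈ -67° (the notch faces the mark). Release, lift, turn the tool and go above behind the knob.

```bash
python3 -m creep '[{"slide":[0.0008,0.0018,0],"twist":0,"gripper":45},{"slide":[0.0008,0.0018,0],"twist":0,"gripper":45},{"slide":[0.0008,0.0018,0],"twist":0,"gripper":45},{"slide":[0.0008,0.0018,0.02],"twist":0,"gripper":45},{"slide":[0.0008,0.0018,0.05],"twist":0,"gripper":45},{"slide":[0.001,-0.01,0.08],"twist":8,"gripper":30},{"slide":[0.005,-0.04,0.1],"twist":16,"gripper":0},{"slide":[0.01,-0.08,0.1],"twist":24,"gripper":0}]' 5
python3 -m creep '[{"slide":[0.003,-0.03,0],"twist":8,"gripper":0},{"slide":[0.008,-0.06,0],"twist":16,"gripper":0},{"slide":[0.008,-0.06,0],"twist":24,"gripper":0},{"slide":[0.008,-0.06,0],"twist":32,"gripper":0},{"slide":[0.008,-0.06,0],"twist":40,"gripper":0},{"slide":[0.008,-0.06,0],"twist":48,"gripper":0},{"slide":[0.008,-0.06,0],"twist":56,"gripper":0},{"slide":[0.008,-0.06,0],"twist":64,"gripper":0}]'
python3 -m creep '[{"slide":[0,0,0],"twist":8,"gripper":0},{"slide":[0,0,0],"twist":16,"gripper":0},{"slide":[0,0,0],"twist":24,"gripper":0},{"slide":[0,0,0],"twist":32,"gripper":0},{"slide":[0,0,0],"twist":40,"gripper":0},{"slide":[0,0,0],"twist":48,"gripper":0},{"slide":[0,0,0],"twist":56,"gripper":0},{"slide":[0,0,0],"twist":58,"gripper":0}]'
python3 - <<'E'
from h import *
for _ in range(3): get_image("side")
s=arm.sense();print(s["clock"],s["position"],s["eef_rot"][:2,0],s["joint_positions"],s["contact_force"],s["finger_gap"])
p,d=get_image("wrist");cv2.imwrite("pics/w3.png",p);np.save("pics/w3.npy",d)
E
```

```text
clock: 6.1
position: [0.5973, -0.0648, 0.3329]
eef_rot: [[0.989, -0.15, 0.004], [-0.15, -0.989, 0.003], [0.004, -0.004, -1.0]]
contact_force: [0.5, 0.9, 0.9]
finger_gap: 0.22
clock: 6.9
position: [0.6052, -0.125, 0.3328]
eef_rot: [[0.563, 0.826, -0.002], [0.826, -0.563, 0.005], [0.003, -0.004, -1.0]]
contact_force: [-0.2, -0.2, 0.3]
finger_gap: 0.007
clock: 7.7
position: [0.6051, -0.1251, 0.3327]
eef_rot: [[-0.405, 0.914, -0.005], [0.914, 0.405, 0.001], [0.003, -0.005, -1.0]]
contact_force: [0.3, 0.6, 0.5]
finger_gap: 0.01
7.85 [ 0.60510867 -0.12504911  0.33275251] [-0.4012206   0.91597612] [-2.22378363e-01  4.38069324e-01  1.56779242e+00 -9.96189632e-05
  1.14112350e+00 -6.35194646e-01] [-0.95306808 -0.3728208   0.07746807] 0.006696031108414848
```

View pics/w3.png

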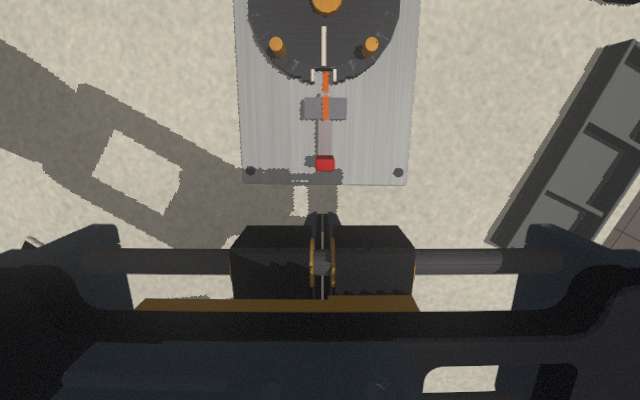

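Looking along the bolt: hub (327,3), posts (276,44) and (372,44), white line x≈324, orange line x≈326, knob (325,164). The notch is aligned. Measuring in numbers.

```bash
python3 - <<'E'
from h import *
R=np.array([[-.405,.914,-.005],[.914,.405,.001],[.003,-.005,-1]])
s=dict(eef_rot=arm.sense()["eef_rot"],position=np.array([.6051,-.12505,.33275])); W=cam("wrist",s)
im=cv2.imread("pics/w3.png");hsv=cv2.cvtColor(im,cv2.COLOR_BGR2HSV)
def cent(m,roi):
    x0,y0,x1,y1=roi;k=np.zeros_like(m);k[y0:y1,x0:x1]=m[y0:y1,x0:x1];ys,xs=np.nonzero(k);return np.c_[xs,ys].astype(float)
red=cv2.inRange(hsv,(0,150,90),(6,255,255))|cv2.inRange(hsv,(172,150,90),(180,255,255))
bright=cv2.inRange(hsv,(8,110,180),(25,255,255))
wht=cv2.inRange(hsv,(0,0,170),(40,70,255));org=cv2.inRange(hsv,(3,140,100),(15,255,255))
k=cent(red,(300,145,350,180));print("red bbox",k.min(0),k.max(0),"knob",at_z([k.mean(0)],W,.059)[0].round(4))
P=cloud(np.load("pics/w3.npy"),W);print("knob depth",P[158:166:3,325].round(4).tolist())
for r in((262,30,290,60),(358,30,386,60)): print("post",at_z([cent(bright,r).mean(0)],W,.053)[0].round(4))
c=cent(wht,(318,20,330,68));l=at_z(c,W,.029)
def ang(l):
    d=l[:,:2]-l[:,:2].mean(0);v=np.linalg.svd(d)[2][0];v*=-np.sign(v[1]);return np.degrees(np.arctan2(v[1],v[0])).round(2),l.mean(0).round(4)
print("white line",ang(l))
for r in((309,66,318,86),(330,66,342,86)): c=cent(wht,r);print("edge",len(c),at_z([c.mean(0)],W,.029)[0].round(4))
c=cent(org,(316,70,336,92));print("orange base",ang(at_z(c,W,.015)))
c=cent(org,(316,96,336,118));print("orange guide",ang(at_z(c,W,.035)))
b=at_z([(234,20),(243,182),(407,185),(419,20)],W,.015)
for i in(0,1,2):
    v=b[i+1]-b[i];print(np.linalg.norm(v).round(3),np.degrees(np.arctan2(v[1],v[0])).round(2))
c=im[0:190,225:425];cv2.imwrite("pics/w3c.png",cv2.resize(c,None,fx=3,fy=3,interpolation=cv2.INTER_CUBIC))
E
```

```text
red bbox [316. 158.] [333. 170.] knob [ 0.5919 -0.0901  0.059 ]
knob depth [[0.59, -0.0847, 0.0583], [0.591, -0.087, 0.0597], [0.5922, -0.0896, 0.0591]]
post [ 0.5122 -0.0124  0.053 ]
post [0.5872 0.0199 0.053 ]
white line (np.float64(-66.3), array([0.548 , 0.0077, 0.029 ]))
edge 43 [ 0.5484 -0.0198  0.029 ]
edge 39 [ 0.5681 -0.0118  0.029 ]
orange base (np.float64(-68.24), array([ 0.5611, -0.0178,  0.015 ]))
orange guide (np.float64(-68.58), array([ 0.5714, -0.0423,  0.035 ]))
0.159 -66.83
0.179 22.62
0.162 113.42
```

The notch is 1.7–2 mm laterally and <1° off the bolt axis, within the 4 mm taper. Descend behind the knob.

```bash
python3 -m creep '[{"slide":[0.0012,0.0005,-0.04],"twist":-0.6,"gripper":0},{"slide":[0.0012,0.0005,-0.08],"twist":-0.6,"gripper":0},{"slide":[0.0012,0.0005,-0.107],"twist":-0.6,"gripper":0},{"slide":[0.0012,0.0005,-0.107],"twist":-0.6,"gripper":0},{"slide":[0.0012,0.0005,-0.107],"twist":-0.6,"gripper":0}]'
python3 -m creep '[{"slide":[-0.0016,0.0037,0],"twist":0,"gripper":0},{"slide":[-0.0031,0.0074,0],"twist":0,"gripper":0},{"slide":[-0.0047,0.011,0],"twist":0,"gripper":0},{"slide":[-0.0055,0.0129,0],"twist":0,"gripper":0},{"slide":[-0.0063,0.0147,0],"twist":0,"gripper":0},{"slide":[-0.007,0.0166,0],"twist":0,"gripper":0},{"slide":[-0.0078,0.0184,0],"twist":0,"gripper":0}]'
```

```text
clock: 8.4
position: [0.6067, -0.1247, 0.2262]
eef_rot: [[-0.391, 0.92, -0.005], [0.92, 0.391, 0.001], [0.003, -0.004, -1.0]]
contact_force: [0.2, 0.8, 0.7]
finger_gap: 0.006
clock: 9.1
position: [0.5991, -0.1063, 0.2264]
eef_rot: [[-0.391, 0.92, -0.004], [0.92, 0.391, 0.001], [0.002, -0.003, -1.0]]
contact_force: [1.0, -1.8, 0.6]
finger_gap: 0.004
```

Contact made (≈2 N). Continue.

```bash
python3 -m creep '[{"slide":[-0.0008,0.0018,0],"twist":0,"gripper":0},{"slide":[-0.0016,0.0037,0],"twist":0,"gripper":0},{"slide":[-0.0023,0.0055,0],"twist":0,"gripper":0},{"slide":[-0.0031,0.0074,0],"twist":0,"gripper":0},{"slide":[-0.0039,0.0092,0],"twist":0,"gripper":0},{"slide":[-0.0047,0.011,0],"twist":0,"gripper":0}]'
python3 -m creep '[{"slide":[-0.0004,0.0009,0],"twist":0,"gripper":0},{"slide":[-0.0008,0.0018,0],"twist":0,"gripper":0},{"slide":[-0.0012,0.0028,0],"twist":0,"gripper":0}]'
python3 - <<'E'
from h import *
p,d=get_image("side");b=p[165:275,245:405];cv2.imwrite("pics/s4.png",cv2.resize(b,None,fx=4,fy=4,interpolation=cv2.INTER_CUBIC))
E
```

```text
clock: 9.7
position: [0.5943, -0.0952, 0.2264]
eef_rot: [[-0.391, 0.92, -0.004], [0.92, 0.391, 0.001], [0.002, -0.003, -1.0]]
contact_force: [1.6, -1.9, 1.5]
finger_gap: 0.009
clock: 10.0
position: [0.5931, -0.0924, 0.2264]
eef_rot: [[-0.391, 0.92, -0.004], [0.92, 0.391, 0.0], [0.002, -0.003, -1.0]]
contact_force: [1.5, -2.1, 1.0]
finger_gap: 0.005
```

View pics/s4.png

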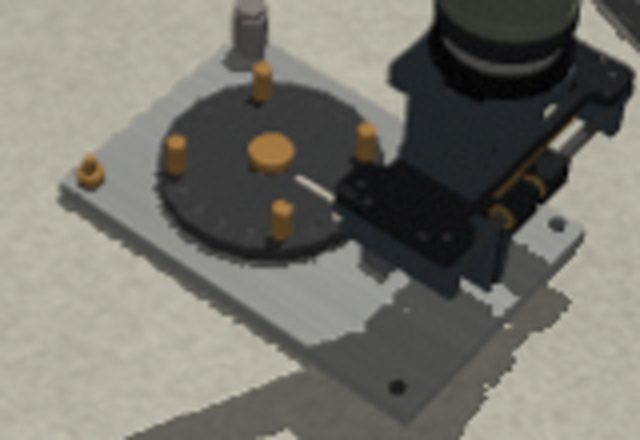

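Plate still in line, gripper behind the knob (~ (460,250)). Continue gently.

```bash
python3 -m creep '[{"slide":[-0.0004,0.0009,0],"twist":0,"gripper":0},{"slide":[-0.0008,0.0018,0],"twist":0,"gripper":0},{"slide":[-0.0012,0.0028,0],"twist":0,"gripper":0}]'
python3 -m creep '[{"slide":[-0.0004,0.0009,0],"twist":0,"gripper":0},{"slide":[-0.0008,0.0018,0],"twist":0,"gripper":0}]'
```

```text
clock: 10.35
position: [0.592, -0.0897, 0.2264]
eef_rot: [[-0.391, 0.92, -0.003], [0.92, 0.391, -0.0], [0.001, -0.003, -1.0]]
contact_force: [1.3, -4.4, 0.9]
finger_gap: 0.006
clock: 10.55
position: [0.5912, -0.0879, 0.2265]
eef_rot: [[-0.391, 0.92, -0.003], [0.92, 0.391, -0.0], [0.001, -0.003, -1.0]]
contact_force: [1.9, -3.3, -0.3]
finger_gap: 0.004
```

```bash
python3 -m creep '[{"slide":[-0.0002,0.0005,0],"twist":0,"gripper":0},{"slide":[-0.0004,0.0009,0],"twist":0,"gripper":0}]'
python3 -m creep '[{"slide":[-0.0002,0.0005,0],"twist":0,"gripper":0},{"slide":[-0.0004,0.0009,0],"twist":0,"gripper":0}]'
```

```text
clock: 10.75
position: [0.591, -0.0874, 0.2265]
eef_rot: [[-0.392, 0.92, -0.002], [0.92, 0.392, -0.002], [-0.001, -0.003, -1.0]]
contact_force: [1.6, -7.0, -0.3]
finger_gap: 0.008
clock: 10.95
position: [0.5908, -0.0871, 0.2266]
eef_rot: [[-0.393, 0.92, -0.001], [0.92, 0.393, -0.003], [-0.003, -0.002, -1.0]]
contact_force: [2.1, -8.0, -1.3]
finger_gap: 0.005
```

```bash
python3 -m creep '[{"slide":[-0.0002,0.0005,0],"twist":0,"gripper":0},{"slide":[-0.0004,0.0009,0],"twist":0,"gripper":0}]'
```

```text
clock: 11.15
position: [0.5906, -0.0867, 0.2266]
eef_rot: [[-0.393, 0.919, -0.0], [0.919, 0.393, -0.005], [-0.004, -0.002, -1.0]]
contact_force: [2.5, -7.6, -1.0]
finger_gap: 0.007
```

```bash
python3 -m creep '[{"slide":[-0.0003,0.0007,0],"twist":0,"gripper":0},{"slide":[-0.0005,0.0012,0],"twist":0,"gripper":0}]'; python3 - <<'E'
from h import *
s=arm.sense();print(s["contact_force"],s["position"],s["wrist_torque"])
E
```

```text
clock: 11.35
position: [0.5904, -0.0863, 0.2267]
eef_rot: [[-0.394, 0.919, 0.001], [0.919, 0.394, -0.007], [-0.007, -0.002, -1.0]]
contact_force: [2.1, -7.5, 0.1]
finger_gap: 0.008
[ 2.10563749 -7.5186063   0.10170848] [ 0.59038112 -0.08627488  0.22665442] [-1.4031715  -0.41299057  0.03680628]
```

The fingertip has stopped at the spot giving nose ≈55 mm from the hub, so the bolt is at the notch floor. Ramp up to 12 N.

```bash
python3 -m creep '[{"slide":[-0.0003,0.0007,0],"twist":0,"gripper":0},{"slide":[-0.0005,0.0012,0],"twist":0,"gripper":0},{"slide":[-0.0007,0.0016,0],"twist":0,"gripper":0},{"slide":[-0.0007,0.0016,0],"twist":0,"gripper":0},{"slide":[-0.0007,0.0016,0],"twist":0,"gripper":0}]'; python3 - <<'E'
from h import *
s=arm.sense();print(s["position"]+.191*s["eef_rot"][:,2],s["eef_rot"][:,2])
E
```

```text
clock: 11.85
position: [0.5901, -0.0857, 0.2267]
eef_rot: [[-0.395, 0.919, 0.003], [0.919, 0.395, -0.01], [-0.01, -0.001, -1.0]]
contact_force: [2.3, -8.9, -1.5]
finger_gap: 0.008
[ 0.59056024 -0.08755321  0.03574045] [ 0.00255006 -0.00969142 -0.99994979]
```

```bash
python3 -m creep '[{"slide":[-0.0006,0.0013,0],"twist":0,"gripper":0},{"slide":[-0.0009,0.0021,0],"twist":0,"gripper":0},{"slide":[-0.0009,0.0021,0],"twist":0,"gripper":0},{"slide":[-0.0009,0.0021,0],"twist":0,"gripper":0},{"slide":[-0.0009,0.0021,0],"twist":0,"gripper":0}]'; python3 - <<'E'
from h import *
for _ in range(3):
    s=arm.sense();print(s["contact_force"],s["position"]+.191*s["eef_rot"][:,2]);get_image("side")
E
```

```text
clock: 12.35
position: [0.5897, -0.0849, 0.2268]
eef_rot: [[-0.396, 0.918, 0.005], [0.918, 0.396, -0.013], [-0.014, -0.001, -1.0]]
contact_force: [3.7, -10.5, -1.7]
finger_gap: 0.004
[  3.67764635 -10.45155074  -1.68626595] [ 0.59054741 -0.08740401  0.03578706]
[ 3.20422787 -9.70332975 -2.0227689 ] [ 0.59056364 -0.08737964  0.03583581]
[ 2.10468495 -9.83778077 -1.84392183] [ 0.59055465 -0.08743198  0.03578652]
```

```bash
python3 -m creep '[{"slide":[-0.0008,0.0018,0],"twist":0,"gripper":0},{"slide":[-0.0011,0.0026,0],"twist":0,"gripper":0},{"slide":[-0.0011,0.0026,0],"twist":0,"gripper":0},{"slide":[-0.0011,0.0026,0],"twist":0,"gripper":0}]'; python3 - <<'E'
from h import *
for _ in range(10):
    s=arm.sense();f=s["contact_force"];print((f@[.391,-.9205,0]).round(1),end=" ");get_image("side")
print(s["position"]+.191*s["eef_rot"][:,2],s["position"],s["clock"])
E
```

```text
clock: 12.9
position: [0.5892, -0.084, 0.2269]
eef_rot: [[-0.397, 0.918, 0.007], [0.918, 0.397, -0.017], [-0.019, -0.0, -1.0]]
contact_force: [3.8, -11.6, -2.6]
finger_gap: 0.006
12.2 11.2 12.0 12.6 12.0 12.3 11.5 11.9 12.0 12.7 [ 0.59059458 -0.08730122  0.03591543] [ 0.58923775 -0.08402478  0.22688251] 13.35
```

Steady 12.0 ± 0.5 N for over half a second with no movement. Back off and look.

```bash
python3 -m creep '[{"slide":[0.001,-0.0025,0],"twist":0,"gripper":0},{"slide":[0.004,-0.009,0],"twist":0,"gripper":0},{"slide":[0.01,-0.023,0],"twist":0,"gripper":0},{"slide":[0.014,-0.032,0.0],"twist":0,"gripper":0},{"slide":[0.014,-0.034,0.04],"twist":0,"gripper":0},{"slide":[0.014,-0.034,0.085],"twist":0,"gripper":0},{"slide":[0.014,-0.034,0.12],"twist":0,"gripper":0},{"slide":[0.014,-0.034,0.12],"twist":0,"gripper":0}]'
python3 - <<'E'
from h import *
for _ in range(3): get_image("side")
s=arm.sense();W=cam("wrist",s);p,d=get_image("wrist");cv2.imwrite("pics/w5.png",p)
print(s["clock"],s["contact_force"],s["position"])
hsv=cv2.cvtColor(p,cv2.COLOR_BGR2HSV)
red=cv2.inRange(hsv,(0,150,90),(6,255,255))|cv2.inRange(hsv,(172,150,90),(180,255,255));red[:110]=0;red[235:]=0;red[:,:280]=0;red[:,370:]=0
ys,xs=np.nonzero(red);k=at_z([(xs.mean(),ys.mean())],W,.059)[0];print("knob",k,"dist to hub",np.hypot(*(k[:2]-[.535,.045])),(k[:2]-[.5919,-.0901])@[-.391,.9205])
c=p[0:210,215:435];cv2.imwrite("pics/w5c.png",cv2.resize(c,None,fx=2.7,fy=2.7,interpolation=cv2.INTER_CUBIC))
E
```

```text
clock: 14.2
position: [0.6046, -0.1189, 0.3528]
eef_rot: [[-0.396, 0.918, 0.018], [0.918, 0.396, -0.019], [-0.025, 0.009, -1.0]]
contact_force: [0.1, -1.1, 0.4]
finger_gap: 0.006
14.35 [-0.29090456  0.27919666 -0.12579762] [ 0.60296938 -0.11833658  0.34614514]
knob [ 0.58117374 -0.06570272  0.059     ] dist to hub 0.11994626669170129 0.026651662203455752
```

View pics/w5c.png

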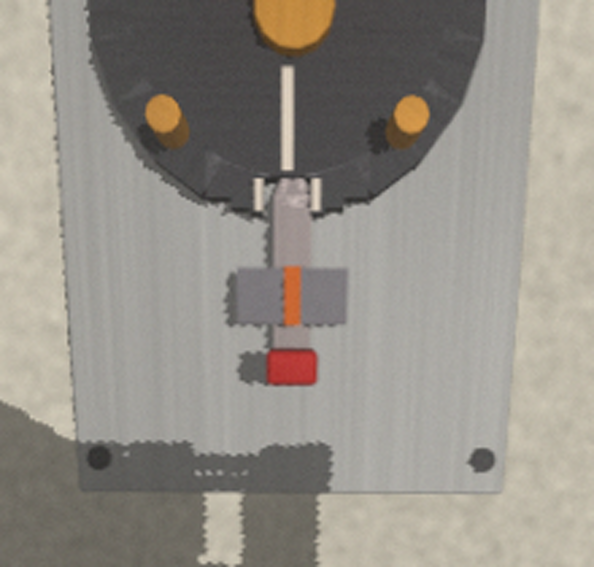

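The bolt nose (crop (290,185)) sits in the notch against its floor. The white line is in line with the orange one, and the gripper is clear. Handing in.

```bash
python3 -c "
from station import arm
print(arm.sign_off())"
```

```text
the job is handed in; nothing more can be done
None
```

The job is done and handed in at about 14.4 s of the 64 s allowed: the notch faces the orange mark and the bolt is pressed home in it. The hand-in gave no verdict.

- **Turning the plate:** I caged one brass post loosely between the fingers and swung the plate about 130° clockwise. Force read at the end of each move stayed under about 4 N. The notch ended about 2 mm and under 1° off the bolt's line, inside the 4 mm the nose can take.
- **Bolt:** I pushed the knob from behind with shut fingers until it stopped at the notch floor. The final push read 11.2–12.7 N for 0.5 s without the bolt moving. Then I backed off and lifted clear.
- **Last checks:** The last wrist picture shows the nose seated in the notch. The knob had travelled 27 mm, which puts the nose about 53 mm from the hub, within the expected 50–55 mm. The gripper touched nothing. I saw no bystander disturbed in the views of the base, but I took no final wide picture to confirm all of them.
- **Disagreements:**
  - The cameras differed by about 3–4 mm on the hub's position.
  - The early estimates of the base's yaw ranged from 20.7° to 23.8°; I worked with about 23°.
  - The arm tilted about 1° while pressing.
  - I could read force only between moves, so brief peaks during a move were not seen.

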